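# Put the thin sharpening plate away in its case

### The job

The thin steel sharpening plate lies sunk in the shallow channel of the butcher's block, where its sides cannot be gripped: slide it along the channel until about a third of it sticks out past the front edge, and pinch it by its two long sides there. Lay it level and centred across both posts of the drying rest and let go, then take it again by its middle and lay it flat on the floor of its wooden case, which has two notches for the fingers. Do not let the plate fall on the table, and leave the other things where they are.

Things in the scene. Friction and masses are not known exactly. Their poses are not given: they have to be found in the camera images.
- plate_center (a point): centre of the sharpening plate (half-way through its thickness): a loose flat steel plate 200 x 56 x 3 mm, 0.14 to 0.28 kg, dark grey with three rows of light dots and bright ends. x runs along its length, y across, z is its upward normal. It starts flat in the block's channel, wholly on the block, x along the channel to the back
- plate_front (a point): middle of the plate's short end that faces the robot at the start (100 mm from the centre along the plate's -x), half-way through its thickness. A fingertip pressed on the plate from above (8 to 20 N) drags it along the channel, where it slides easily (friction about 0.3); the plate tips off if its centre passes the edge
- block_edge (a point): middle of the front edge of the channel floor of the striped wooden butcher's block, which is fixed, 250 mm deep (x), 200 mm wide (y). x points from the front edge along the channel to the back, y to its left, z up. The channel is 60 mm wide, open at the front, closed at the back. In front of the edge is free air down to the table
- block_top (a point): centre of the block's channel floor, 50 mm above the table; same axes as block_edge. The wood beside the channel stands 2.5 mm above this floor, so the plate's top is 0.5 mm proud of it
- rest_top (a point): centre of the top of the drying rest, 50 mm above the table, on the left or right of the block. Two pale wooden posts with black rubber tops on a foot 150 x 80 x 10 mm, all fixed. Posts: centres 50 mm either side of this point along x, each 18 mm (x) by 40 mm (y). The plate goes with its length along x and is wider than the posts, so fingers reach below it anywhere
- case_floor (a point): centre of the recess floor of the fixed dark wooden case, 26 mm above the table, on the other side of the block from the rest. Case 232 (x) x 88 (y) mm outside, rim 34 mm above the table; recess 208 (x) x 64 (y) mm, 8 mm deep, lined with cork. The plate goes with its length along x, either way round
- case: the same case; origin under its centre, on the table, same axes. In the middle of both long sides is a notch for fingers, 72 mm long in x, cut down to 8 mm above the table and inward to 20 mm from the centre line; elsewhere beside the plate fingers do not fit
- fruit_bowl: bystander: a small red bowl, 114 across, 51 high (mm), loose, behind the block on the right; origin under its centre; to be left alone
- fish_tin: bystander: a low round tin, 86 across, 40 high (mm), loose, behind the block on the left; origin under its centre; to be left alone
- avocado: bystander: an avocado, 89x65x63 (mm), loose, left front; origin under its centre; to be left alone
- tomato: bystander: a tomato, 77x76x72 (mm), loose, left; origin under its centre; to be left alone
- punnet_3: bystander: a green covered punnet, 110x160x51 (mm), loose, right front; origin under its centre; to be left alone
There are look-alikes about, which are no part of the job. There is more than one size of the part that bears plate_center; the job needs the larger.

How it is judged:
By the outcome, as a careful person would: the job done as asked, in the order asked, and still so for the second after the job is handed in, with the robot touching nothing.
It also fails if it takes over 72 s, if anything falls off the work surface, if the arm or the gripper's body presses on something with over 40 N, if the wrist force passes 120 N, or if a joint passes its speed limit or range.

### The arm

A 6-joint arm with a two-finger parallel gripper is mounted at the origin on a cart in front of the work surface, level with it; the furniture and walls round the work are solid. World frame = base frame: x ahead of the robot, y to its left, z up, the work surface at z = 0. Lengths are in m, angles in degrees, forces in N, time in s.
With the tool pointing down it reaches from about 0.4 to 0.825 m from the base axis. Payload 7 kg.
Tool frame: the origin (TCP) lies midway between the tips of the shut fingers; the grasp point (between the pads) lies 19 mm behind it; z points along the fingers, y is the line along which they close (so a half turn about z gives the same grasp; the last joint's range is limited). The gripper opens to 88 mm and grips with 3 to 60 N. Pads are 19 mm wide; open, the fingers measure 130 mm over their backs; the gripper's body (78 mm by 193 mm) begins 47 mm behind the grasp point.
Start: joints at [87.267, 20.546, 0.682, 0, -70.136, -16.507], TCP at [0.222, 0.637, 0.227] pointing down, gripper open.
Joint ranges: [-176.03, 176.03], [-82.01, 121.73], [-58.28, 71.71], [-173.87, 95.51], [-174.79, -0.11], [-173.66, 173.66]. Speed limits (degrees/s): [136.94, 136.94, 172.46, 180, 180, 180].

### API

Orientations are given as [roll, pitch, yaw] about the fixed x, y, z axes, in that order (R = Rz(yaw) Ry(pitch) Rx(roll)).
In Python, from plant import telemetry, viewer, workorder gives the robot as it stands. The module is installed in compiled form; this text tells all that it offers.
- The arm moves only by the tool carry_out, never from a script. Its argument "rows" is a list of rows, each a list of 6 numbers: the shift along the tool's x, y, z in m, then the turn, a rotation vector about the tool's x, y, z in rad. In form: [[tx, ty, tz, ax, ay, az], ...]. A call has 1 to 8 rows; each row is the pose to reach, as a shift and turn from the pose commanded when the call began, along the tool's axes at that moment; what a row does not reach only later rows make up. A row lasts 1/8 s, in which the tool goes at most 62.5 mm and 10.7 degrees, less where a joint would pass 70% of its speed; a pose out of reach is approached as far as the arm can. A call with a gripper value outside its range is refused whole. "grip" is the gripper's target within -1 to 1 (fully open at 1, half-way at 0, shut at -1), set as the call begins (left out, the last holds). The fingers move at their own pace and stop on an object; the grip force is fixed at half the most. Time passes only in rows, so rows that repeat a pose let the fingers close. It gives the time, the measured TCP pose, the force, the opening and the grip force at its end, in the units of the state.
- telemetry.get_obs(): the state, without advancing time (a new reading comes with each control period).
- viewer.snapshot(name): name is "scene" or "top" or "wrist"; returns the picture (400x640x3 uint8, red, green, blue); there is no depth.
- viewer.camera_info(name): a dict with "intrinsics" (3x3 intrinsics, pixels), "extrinsics" (4x4, takes a point from camera to world coordinates); the wrist camera has in their place "tool_from_camera" (4x4, takes a point from camera to tool coordinates, whose origin is the TCP and whose axes are the flange's). Camera axes: x right, y down, z forward; pixel columns grow to the right and rows downward; lengths in m; the calibration is good to about 2 mm. A picture is of the moment at which its call begins: read the wrist's pose just before it. camera_info takes no time and is no camera call.
- workorder.close_job(): hands the job in; it is judged then, once.
The state is a dict: "clock": time; "joint_pos": joint angles; "qvel": joint speeds; "tau": joint torques, N m; "tool_pos": TCP position; "orientation": TCP orientation; "force": force on the tool from outside, world axes, zero at the start; "moment": the same for the moment, N m; "opening": finger opening in m; "gripper_force": force on a finger pad.
Only numpy, scipy, OpenCV 4.12 (cv2) and the standard library are available. Lean on these libraries where they do the work, as an engineer would, in place of code of your own. Each camera call takes 0.05 s, during which the arm holds its last target. There are 200 camera calls.

## Working session

There is one attempt and no reset: what is moved stays moved. The work goes in short steps, Python scripts to look and compute and a tool call to move; the robot and the scene stay as the last step left them, time stands still between calls to the robot, and variables do not carry over. Pictures are saved under pics/ and viewed, at most 10 in all, crops included, and the job is handed in when it is done.

Besides the shell and the picture viewer there is one more tool, called after "Emit:" as a command line: name --pt "numbers of a row" for each row, then --argument value for the rest. carry_out: Moves the arm, as the interface text tells. Its arguments: {"type":"object","properties":{"rows":{"type":"array"},"grip":{"type":"number"}},"required":["rows"]}

```bash
mkdir -p pics; cat > h.py <<'E'
import numpy as np, cv2
from plant import telemetry, viewer, workorder
from scipy.spatial.transform import Rotation as R
def obs(): return telemetry.get_obs()
def snap(n,f=None):
    im=viewer.snapshot(n)
    if f: cv2.imwrite('pics/'+f,im[:,:,::-1])
    return im
def pose(o=None):
    o=o or obs(); T=np.eye(4); T[:3,:3]=R.from_euler('xyz',o['orientation'],degrees=True).as_matrix(); T[:3,3]=o['tool_pos']; return T
def cam(n,T=None):
    c=viewer.camera_info(n); K=np.array(c['intrinsics'])
    E=np.array(c['extrinsics']) if 'extrinsics' in c else (pose() if T is None else T)@np.array(c['tool_from_camera'])
    return K,E
def ray(n,px,z,T=None):
    K,E=cam(n,T); px=np.atleast_2d(px).astype(float)
    d=(np.linalg.inv(K)@np.c_[px,np.ones(len(px))].T).T@E[:3,:3].T
    o=E[:3,3]; return o+d*((z-o[2])/d[:,2])[:,None]
def proj(n,P,T=None):
    K,E=cam(n,T); P=np.atleast_2d(P); p=(P-E[:3,3])@E[:3,:3]; q=p@K.T; return q[:,:2]/q[:,2:]
def local(p):
    "world point -> shift in tool axes from present pose"
    T=pose(); return T[:3,:3].T@(np.array(p)-T[:3,3])
E
python3 - <<'E'
from h import *
o=obs();print({k:np.round(v,4).tolist() for k,v in o.items()})
snap('scene','s1.png');snap('top','t1.png')
for n in('scene','top'):
    K,E=cam(n);print(n,K.round(1).tolist(),E.round(3).tolist())
print(np.array(viewer.camera_info('wrist')['tool_from_camera']).round(3).tolist())
E
```

```text
{'clock': 0.0, 'joint_pos': [87.2667, 20.5897, 0.635, -0.0198, -70.1348, -16.5071], 'qvel': [0.0992, 0.0327, -0.0092, 0.0325, 0.0931, 0.0282], 'tau': [-0.0003, -58.2704, 29.3067, 6.9978, 0.0069, -0.0002], 'tool_pos': [0.2223, 0.6368, 0.2257], 'orientation': [179.909, -0.0076, -19.2471], 'force': [0.5079, -0.3564, -0.2513], 'moment': [0.0082, 0.0325, -0.0188], 'gripper_force': 0.0, 'opening': 0.0879}
scene [[384.1, 0.0, 325.1], [0.0, 384.1, 196.2], [0.0, 0.0, 1.0]] [[0.757, -0.489, 0.433, -0.018], [-0.653, -0.562, 0.508, -0.666], [-0.005, -0.667, -0.745, 1.106], [0.0, 0.0, 0.0, 1.0]]
top [[361.5, 0.0, 317.8], [0.0, 361.5, 197.6], [0.0, 0.0, 1.0]] [[-0.014, -0.99, 0.139, 0.378], [-1.0, 0.017, 0.022, 0.037], [-0.024, -0.139, -0.99, 1.432], [0.0, 0.0, 0.0, 1.0]]
[[-0.0, -0.953, -0.303, 0.083], [1.0, 0.0, -0.0, 0.0], [0.0, -0.303, 0.953, -0.157], [0.0, 0.0, 0.0, 1.0]]
```

View pics/t1.png

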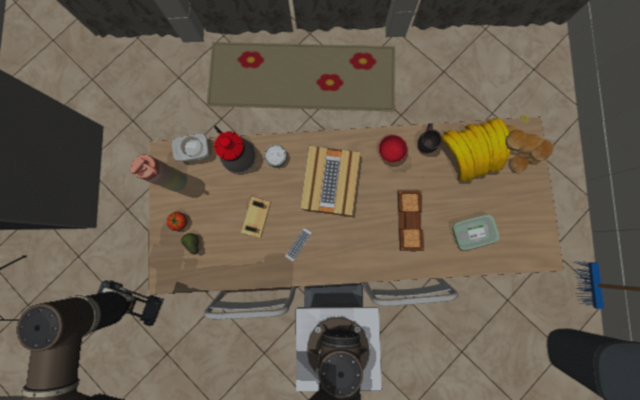

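View pics/s1.png

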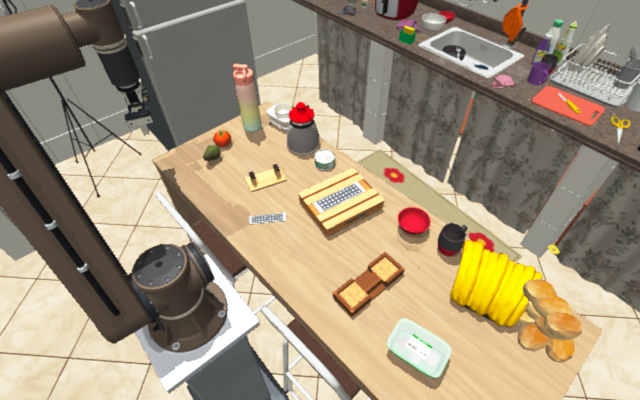

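The top view shows two dotted plates: one in the block's channel at about (330,180), and a smaller one loose on the table at (299,244), which is the look-alike. The rest is at (256,217), left of the block. The case is at (410,220), on the right. I choose the plate in the channel and will check it in a close crop.

```bash
python3 - <<'E'
from h import *
im=cv2.imread('pics/t1.png')
c=cv2.resize(im[135:265,235:430],None,fx=4,fy=4,interpolation=cv2.INTER_CUBIC);cv2.imwrite('pics/c1.png',c)
print(proj('top',[[.5,0,0],[.7,0,.05]]).round(1))
for nm,px,z in [('blk c',(332,181),.05),('small',(299,244),.0),('rest',(256,217),.01),('case',(410,220),.034)]: print(nm,ray('top',px,z).round(3))
E
```

```text
[[335.2 217.1]
 [334.5 164.9]]
blk c [[0.636 0.011 0.05 ]]
small [[0.396 0.145 0.   ]]
rest [[0.505 0.314 0.01 ]]
case [[ 0.481 -0.286  0.034]]
```

View pics/c1.png

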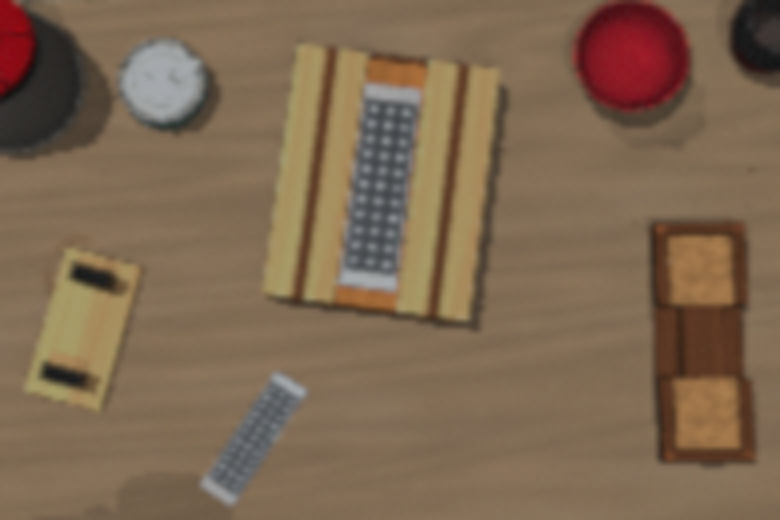

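The crop shows the three-row dotted plate in the channel. Its ends are at crop (393,88) and (369,288). The rest's posts are at (93,276) and (68,376), and the case is at about (703,342). The loose plate at (254,438) is smaller, so the choice stands.

```bash
python3 - <<'E'
from h import *
def f(nm,pts,z):
    P=ray('top',np.array(pts)/4+[235-.375,135-.375],z)
    c=P.mean(0); 
    print(nm,c.round(4),'sides',[ (np.linalg.norm(P[i]-P[(i+1)%len(P)])*1e3).round(1) for i in range(len(P))],'yaws',[np.degrees(np.arctan2(*(P[i]-P[(i+1)%len(P)])[[1,0]])).round(1) for i in range(len(P))])
    return P
f('block',[(300,45),(265,296),(473,322),(500,70)],.0525)
f('plate',[(366,85),(341,285),(397,290),(420,90)],.053)
f('edge',[(335,303),(395,311)],.05)
f('case',[(651,222),(660,462),(755,460),(745,222)],.034)
f('posts',[(93,276),(68,376)],.05)
f('foot',[(68,248),(26,390),(103,410),(143,265)],.01)
E
```

```text
block [0.6398 0.0158 0.0525] sides [np.float64(250.4), np.float64(200.7), np.float64(248.9), np.float64(197.7)] yaws [np.float64(-8.3), np.float64(81.9), np.float64(172.3), np.float64(-98.5)]
plate [0.635  0.0191 0.053 ] sides [np.float64(198.5), np.float64(53.9), np.float64(198.0), np.float64(53.0)] yaws [np.float64(-7.9), np.float64(83.9), np.float64(172.3), np.float64(-96.6)]
edge [0.5184 0.0367 0.05  ] sides [np.float64(58.1), np.float64(58.1)] yaws [np.float64(81.4), np.float64(-98.6)]
case [ 0.4827 -0.2877  0.034 ] sides [np.float64(231.4), np.float64(89.9), np.float64(229.2), np.float64(91.0)] yaws [np.float64(-0.4), np.float64(90.4), np.float64(179.3), np.float64(-91.0)]
posts [0.5048 0.3107 0.05  ] sides [np.float64(98.9), np.float64(98.9)] yaws [np.float64(-13.6), np.float64(166.4)]
foot [0.5064 0.3141 0.01  ] sides [np.float64(146.2), np.float64(79.1), np.float64(148.1), np.float64(77.4)] yaws [np.float64(-15.9), np.float64(74.8), np.float64(164.8), np.float64(-103.8)]
```

```bash
cat >> h.py <<'E'
def go(p,yaw):
    T=pose(); Rt=R.from_euler('xyz',[180,0,yaw],degrees=True).as_matrix()
    r=R.from_matrix(T[:3,:3].T@Rt).as_rotvec()
    print('shift',local(p).round(4).tolist(),'turn',r.round(4).tolist())
E
python3 - <<'E'
from h import *
go([.60,.025,.20],-8.2)
print(ray('top',[(235,150)],.1))
E
```

```text
shift [0.5583, 0.4532, 0.0265] turn [0.0015, -0.0, -0.1928]
[[0.75405973 0.37903644 0.1       ]]
```

Emit:
carry_out --pt "0.279 0.2265 0 0 0 -0.1" --pt "0.279 0.2265 0 0 0 -0.1" --pt "0.279 0.2265 0 0 0 -0.1" --pt "0.279 0.2265 0 0 0 -0.1" --pt "0.279 0.2265 0 0 0 -0.1" --pt "0.279 0.2265 0 0 0 -0.1" --pt "0.558 0.453 0.026 0.0015 0 -0.193" --pt "0.558 0.453 0.026 0.0015 0 -0.193" --grip -1

```text
clock: 1.1
tool_pos: [0.4772, 0.2237, 0.2175]
orientation: [-179.9, -0.0, -8.1]
force: [1.2, 0.8, -0.5]
opening: 0.0136
gripper_force: 0.0
```

```bash
python3 - <<'E'
from h import *
o=obs();print(o['clock'],o['tool_pos'],o['orientation'],o['joint_pos'])
go([.60,.025,.20],-8.2)
E
```

```text
1.1 [0.47724753 0.22373466 0.21747435] [-1.79900198e+02 -1.37392838e-02 -8.06725188e+00] [ 4.64202722e+01  6.92025696e+00 -1.86839591e+01 -5.19228950e-02
 -6.43065749e+01  3.55349629e+01]
shift [0.1494, 0.1796, 0.0172] turn [-0.0017, -0.0002, 0.0023]
```

Emit:
carry_out --pt "0.149 0.18 0.017 -0.0017 0 0.002" --pt "0.149 0.18 0.017 -0.0017 0 0.002" --pt "0.149 0.18 0.017 -0.0017 0 0.002" --pt "0.149 0.18 0.017 -0.0017 0 0.002" --pt "0.149 0.18 0.017 -0.0017 0 0.002" --pt "0.149 0.18 0.017 -0.0017 0 0.002"

```text
clock: 1.85
tool_pos: [0.5982, 0.0259, 0.1998]
orientation: [180.0, 0.0, -8.4]
force: [-0.2, 0.6, 0.2]
opening: 0.0003
gripper_force: 0.0
```

```bash
python3 - <<'E'
from h import *
o=obs();print(o['clock'],o['tool_pos'],o['orientation'],o['opening'])
np.save('T1.npy',pose(o));snap('wrist','w1.png')
b=np.array([.640,.016]);c,s=np.cos(np.radians(-8.2)),np.sin(np.radians(-8.2))
L=lambda x,y,z:[b[0]+c*x-s*y,b[1]+s*x+c*y,z]
print(proj('wrist',[L(-.125,.03,.05),L(-.125,-.03,.05),L(-.105,.028,.053),L(-.105,-.028,.053),L(.095,.028,.053),L(.095,-.028,.053)],pose(o)).round(1))
E
```

```text
1.85 [0.59821431 0.02586253 0.19977531] [ 1.79972336e+02  4.86862105e-02 -8.35003695e+00] 0.00033518795612649344
[[301.2 249.9]
 [353.8 249.7]
 [302.4 235.1]
 [352.8 234.9]
 [296.9  34.6]
 [358.5  34.4]]
```

View pics/w1.png

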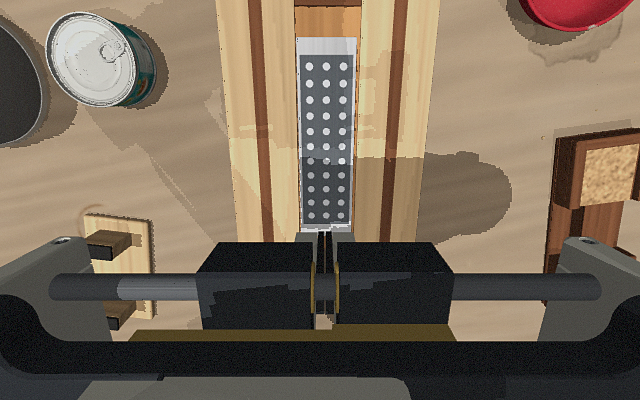

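The wrist view shows the plate's back end at row 38, columns 298 to 355. This matches the prediction to within about 4 px. The fingers partly hide the front end at about row 229.

```bash
python3 - <<'E'
from h import *
T=np.load('T1.npy')
b=np.array([.640,.016]);a=np.radians(-8.2);c,s=np.cos(a),np.sin(a)
im=cv2.imread('pics/w1.png').astype(int)
print(im[28:60:1,326].tolist()[:20]); print(im[222:240,305].tolist())
P=ray('wrist',[(298,38),(356,38),(302,229),(353,229),(361,20)],.053,T)[:,:2]
print(((P-b)@np.array([[c,-s],[s,c]])).round(4))
go(np.r_[b+np.array([c,s])*.025,.07],-8.2)
E
```

```text
[[91, 143, 195], [87, 139, 191], [89, 141, 194], [89, 140, 192], [96, 145, 196], [84, 138, 192], [90, 141, 194], [87, 140, 194], [72, 133, 191], [198, 191, 183], [203, 201, 199], [199, 198, 198], [199, 199, 200], [199, 199, 200], [198, 198, 199], [198, 198, 199], [199, 199, 200], [198, 197, 199], [198, 198, 199], [198, 197, 198]]
[[68, 64, 59], [63, 60, 54], [157, 155, 159], [150, 150, 151], [145, 142, 145], [138, 138, 138], [216, 217, 218], [211, 211, 211], [212, 212, 213], [223, 223, 224], [119, 124, 124], [78, 83, 88], [88, 94, 97], [83, 93, 92], [78, 88, 89], [85, 89, 90], [78, 87, 89], [87, 92, 94]]
[[ 0.0922  0.0271]
 [ 0.092  -0.0258]
 [-0.0977  0.0282]
 [-0.0978 -0.0281]
 [ 0.1066 -0.0299]]
shift [0.0679, 0.0043, 0.1301] turn [0.0003, 0.0003, -0.0014]
```

Emit:
carry_out --pt "0.068 0.004 0.06 0 0 -0.001" --pt "0.068 0.004 0.11 0 0 -0.001" --pt "0.068 0.004 0.14 0 0 -0.001" --pt "0.068 0.004 0.14 0 0 -0.001" --pt "0.068 0.004 0.145 0 0 -0.001" --pt "0.068 0.004 0.147 0 0 -0.001"

```text
clock: 2.65
tool_pos: [0.6657, 0.013, 0.0551]
orientation: [-180.0, -0.1, -8.2]
force: [-1.1, 0.0, 0.1]
opening: 0.0004
gripper_force: 0.0
```

```bash
python3 - <<'E'
from h import *
o=obs();print(o['clock'],o['tool_pos'],o['orientation'],o['force'])
E
```

```text
2.65 [0.6657237  0.01297392 0.05505357] [-1.79954478e+02 -1.27405201e-01 -8.19279126e+00] [-1.12071076  0.02411168  0.06242621]
```

Emit:
carry_out --pt "0 0 0.002 0 0 0" --pt "0 0 0.003 0 0 0" --pt "0 0 0.003 0 0 0"

```text
clock: 3.02
tool_pos: [0.6663, 0.0125, 0.0533]
orientation: [-180.0, -0.2, -8.2]
force: [-4.1, 0.7, 11.8]
opening: 0.0003
gripper_force: 6.1
```

Emit:
carry_out --pt "-0.005 0 0 0 0 0" --pt "-0.012 0 0 0 0 0" --pt "-0.02 0 0 0 0 0" --pt "-0.028 0 0 0 0 0" --pt "-0.036 0 0 0 0 0" --pt "-0.04 0 0 0 0 0" --pt "-0.04 0 0 0 0 0"

```text
clock: 3.9
tool_pos: [0.628, 0.0185, 0.0533]
orientation: [-179.9, -0.3, -8.2]
force: [-0.6, 0.5, 9.5]
opening: 0.0005
gripper_force: 4.9
```

```bash
python3 - <<'E'
from h import *
o=obs();print(o['clock'],o['tool_pos'],o['force'])
im=snap('wrist','w2.png')
print(im[40:110,326,:].sum(1).tolist())
b=np.array([.640,.016]);a=np.radians(-8.2);c,s=np.cos(a),np.sin(a)
T=pose(o)
p=[np.r_[b+np.array([c,s])*x,.053] for x in (.092,.072,.052)]
print(proj('wrist',p,T).round(1))
E
```

```text
3.9 [0.62795724 0.0185332  0.05331845] [-0.63765526  0.49823124  9.48442733]
[411, 412, 417, 414, 414, 411, 422, 409, 415, 409, 413, 411, 415, 414, 410, 416, 417, 412, 399, 416, 418, 418, 413, 402, 402, 416, 410, 412, 411, 413, 411, 415, 417, 403, 420, 409, 413, 423, 407, 408, 420, 416, 410, 413, 409, 407, 415, 420, 411, 411, 412, 412, 408, 417, 418, 419, 415, 412, 412, 415, 418, 405, 415, 405, 410, 411, 409, 413, 414, 398]
[[325.2  51.3]
 [325.2  95.2]
 [325.1 135.7]]
```

```bash
python3 - <<'E'
from h import *
im=cv2.imread('pics/w2.png').astype(int)
# plate end: low blue deficit (grey) vs orange
g=(im[:,326,2]-im[:,326,0])<30
r=np.flatnonzero(g); r=r[r>60][:3]; print(r)
b=np.array([.640,.016]);a=np.radians(-8.2);c,s=np.cos(a),np.sin(a)
P=ray('wrist',[(326,r[0]-.5)],.053,pose())[0,:2]-b; print(P@[c,s])
E
```

```text
[129 130 131]
0.05565512530631758
```

Emit:
carry_out --pt "-0.005 0 0.0002 0 0 0" --pt "-0.013 0 0.0002 0 0 0" --pt "-0.021 0 0.0002 0 0 0" --pt "-0.029 0 0.0002 0 0 0" --pt "-0.037 0 0.0002 0 0 0" --pt "-0.044 0 0.0002 0 0 0" --pt "-0.049 0 0.0002 0 0 0" --pt "-0.049 0 0.0002 0 0 0"

```text
clock: 4.95
tool_pos: [0.58, 0.0258, 0.0533]
orientation: [-179.9, -0.4, -8.2]
force: [0.1, 1.1, 11.7]
opening: 0.0006
gripper_force: 5.9
```

Emit:
carry_out --pt "0 0 -0.02 0 0 0" --pt "0 0 -0.07 0 0 0" --pt "-0.04 0 -0.107 0 0 0" --pt "-0.04 0 -0.107 0 0 0" --pt "-0.04 0 -0.107 0 0 0" --grip -1

```text
clock: 5.58
tool_pos: [0.5377, 0.0309, 0.1577]
orientation: [-180.0, -0.1, -8.2]
force: [0.3, -0.5, -0.5]
opening: 0.0005
gripper_force: 0.0
```

```bash
python3 - <<'E'
from h import *
o=obs();print(o['clock'],o['tool_pos'],o['orientation'])
np.save('T3.npy',pose(o));im=snap('wrist','w3.png').astype(int)
g=(im[:,326,0]-im[:,326,2])<30
r=np.flatnonzero(g); print(r[r>20][:3])
b=np.array([.640,.016]);a=np.radians(-8.2);c,s=np.cos(a),np.sin(a)
r0=r[r>20][0]
M=np.array([[c,-s],[s,c]])
row=(im[r0+8,:,0]-im[r0+8,:,2])<30
cc=np.flatnonzero(row[270:390])+270;print(cc.min(),cc.max())
print((ray('wrist',[(326,r0-.5),(cc.min()-.5,r0+8),(cc.max()+.5,r0+8)],.053,pose(o))[:,:2]-b)@M)
E
```

```text
5.575 [0.53770563 0.03091116 0.15769839] [-1.79953227e+02 -8.42992685e-02 -8.22619321e+00]
[64 65 66]
288 355
[[ 0.00614511 -0.00147934]
 [-0.00019559  0.02974129]
 [-0.00022852 -0.02540833]]
```

View pics/w3.png

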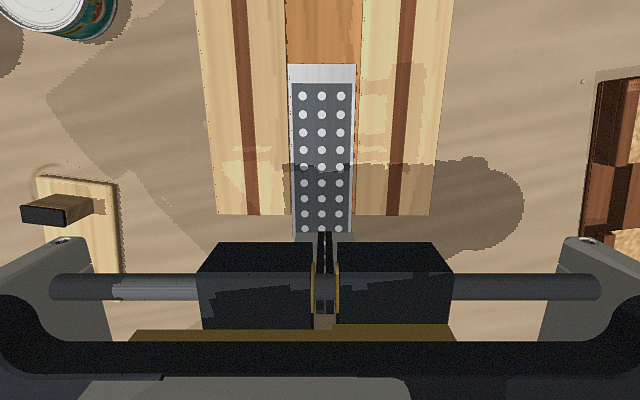

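The plate's rear end is at row 64 and the block's front edge at row 215, so about 69 mm sticks out. Next I check the edge and work out the pinch pose.

```bash
python3 - <<'E'
from h import *
T=np.load('T3.npy')
b=np.array([.640,.016]);a=np.radians(-8.2);c,s=np.cos(a),np.sin(a);M=np.array([[c,-s],[s,c]])
print((ray('wrist',[(225,215),(275,215),(375,215),(425,215)],.0525,T)[:,:2]-b)@M)
p=b+M@[-.143,.001]
go(np.r_[p,.10],-8.2); go(np.r_[p,.0345],-8.2)
E
```

```text
[[-0.12486254  0.09313356]
 [-0.12486732  0.04621671]
 [-0.12487688 -0.04756458]
 [-0.12488166 -0.09442904]]
shift [-0.0395, -0.001, 0.0569] turn [0.0001, -0.0001, -0.0007]
shift [-0.0396, -0.001, 0.1224] turn [0.0001, -0.0001, -0.0007]
```

Emit:
carry_out --pt "-0.0395 -0.001 0.02 0 0 0" --pt "-0.0395 -0.001 0.02 0 0 0" --pt "-0.0395 -0.001 0.02 0 0 0" --pt "-0.0395 -0.001 0.02 0 0 0" --pt "-0.0395 -0.001 0.02 0 0 0" --pt "-0.0395 -0.001 0.02 0 0 0" --pt "-0.0395 -0.001 0.02 0 0 0" --pt "-0.0395 -0.001 0.03 0 0 0" --grip 1

```text
clock: 6.62
tool_pos: [0.4993, 0.0376, 0.1274]
orientation: [-180.0, -0.1, -8.2]
force: [0.0, 0.6, -0.9]
opening: 0.0752
gripper_force: 0.0
```

Emit:
carry_out --pt "0 0 0.03 0 0 0" --pt "0 0 0.06 0 0 0" --pt "0 0 0.08 0 0 0" --pt "0 0 0.092 0 0 0" --pt "0 0 0.092 0 0 0"

```text
clock: 7.25
tool_pos: [0.4982, 0.0371, 0.0343]
orientation: [179.9, 0.1, -8.2]
force: [-0.8, -0.8, -0.2]
opening: 0.0876
gripper_force: 0.0
```

```bash
python3 - <<'E'
from h import *
b=np.array([.640,.016]);a=np.radians(-8.2);c,s=np.cos(a),np.sin(a);M=np.array([[c,-s],[s,c]])
o=obs();print(o['clock'],o['tool_pos'],o['force'],o['opening']); go(np.r_[b+M@[-.143,.001],.0345],-8.2)
E
```

```text
7.25 [0.49815033 0.03712552 0.03426544] [-0.80637468 -0.77396491 -0.19862818] 0.08761643411212555
shift [0.0004, -0.0003, -0.0002] turn [0.0013, 0.0014, -0.0006]
```

Close, then lift slightly.

Emit:
carry_out --pt "0 0 0 0 0 0" --pt "0 0 0 0 0 0" --pt "0 0 0 0 0 0" --pt "0 0 0 0 0 0" --pt "0 0 0 0 0 0" --pt "0 0 0 0 0 0" --pt "0 0 0 0 0 0" --grip -1

```text
clock: 8.12
tool_pos: [0.4989, 0.0375, 0.0353]
orientation: [-180.0, -0.0, -8.2]
force: [-1.6, 1.9, 3.6]
opening: 0.055
gripper_force: 30.0
```

Emit:
carry_out --pt "0 0 -0.002 0 0 0" --pt "0 0 -0.006 0 0 0" --pt "0 0 -0.012 0 0 0" --pt "0 0 -0.02 0 0 0" --pt "0 0 -0.03 0 0 0" --pt "0 0 -0.04 0 0 0" --pt "0 0 -0.04 0 0 0"

```text
clock: 9.0
tool_pos: [0.4994, 0.0377, 0.0762]
orientation: [-179.9, -0.1, -8.2]
force: [-0.5, 0.3, -1.0]
opening: 0.0548
gripper_force: 30.0
```

```bash
python3 - <<'E'
from h import *
o=obs();print(o['clock'],o['tool_pos'],o['force'],o['opening'],o['gripper_force'],o['moment'])
np.save('T4.npy',pose(o));snap('wrist','w4.png')
E
```

```text
9.0 [0.49936769 0.03769005 0.07619404] [-0.53918722  0.34844149 -1.02869639] 0.05484917329730188 29.983461499214172 [-0.01301571  0.06856595  0.01433353]
```

View pics/w4.png

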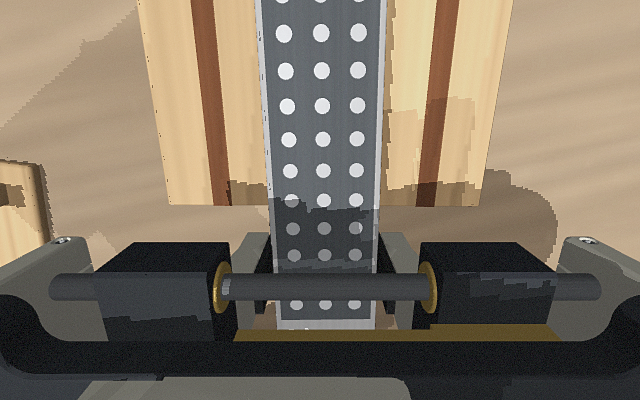

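The wrist view shows the plate in the pads and lifted clear. Its dot columns run from about (285,33) to (296,304). I check for tilt from the dots' spacing.

```bash
cat > dots.py <<'E'
from h import *
def dots(f,T,z,roi,thr=190):
    im=cv2.cvtColor(cv2.imread(f),cv2.COLOR_BGR2GRAY); x0,x1,y0,y1=roi
    m=(im>thr).astype(np.uint8); n,l,st,ce=cv2.connectedComponentsWithStats(m)
    return np.array([ce[i] for i in range(1,n) if 20<st[i,4]<500 and x0<ce[i,0]<x1 and y0<ce[i,1]<y1 and .6<st[i,2]/st[i,3]<1.6])
E
python3 - <<'E'
from dots import *
T=np.load('T4.npy')
d=dots('pics/w4.png',T,0,(270,372,8,215),170); print(d.round(1).tolist())
K,E=cam('wrist',T);print(K.round(1).tolist())
P=ray('wrist',d,.095,T);q=(P-T[:3,3])@T[:3,:3];print((q[:,:2]*1e3).round(1).tolist())
E
```

```text
[[358.1, 32.1], [283.6, 33.3], [320.8, 32.5], [285.3, 70.8], [321.4, 70.2], [357.6, 69.6], [357.1, 105.1], [286.9, 106.1], [322.0, 105.5], [356.5, 138.3], [288.4, 139.2], [322.6, 138.9], [322.9, 170.2], [355.9, 169.7], [290.0, 170.6], [323.4, 200.0], [355.5, 199.5]]
[[300.5, 0.0, 324.4], [0.0, 300.5, 193.6], [0.0, 0.0, 1.0]]
[[108.9, 14.4], [108.5, -16.5], [108.8, -1.1], [94.1, -16.3], [94.3, -0.8], [94.5, 14.6], [80.0, 14.9], [79.5, -16.2], [79.8, -0.6], [65.4, 15.1], [65.0, -16.0], [65.1, -0.4], [50.5, -0.3], [50.7, 15.3], [50.3, -15.8], [35.6, -0.1], [35.8, 15.6]]
```

```bash
python3 - <<'E'
from h import *
go([.46,.17,.2],-14.8)
E
```

```text
shift [-0.0574, -0.1256, -0.1244] turn [-0.0006, -0.001, 0.1144]
```

Emit:
carry_out --pt "0 0 -0.025 0 0 0" --pt "0 0 -0.06 0 0 0" --pt "-0.01 -0.03 -0.09 0 0 0.03" --pt "-0.03 -0.06 -0.11 0 0 0.06" --pt "-0.045 -0.09 -0.124 0 0 0.09" --pt "-0.057 -0.12 -0.124 0 0 0.114" --pt "-0.057 -0.126 -0.124 0 0 0.114" --pt "-0.057 -0.126 -0.124 0 0 0.114"

```text
clock: 10.05
tool_pos: [0.4601, 0.1703, 0.1985]
orientation: [179.9, 0.0, -14.7]
force: [-0.1, 0.5, -1.8]
opening: 0.0551
gripper_force: 30.0
```

```bash
python3 - <<'E'
from h import *
o=obs();print(o['clock'],o['tool_pos'],o['orientation'],o['opening'])
np.save('T5.npy',pose(o));snap('wrist','w5.png')
E
```

```text
10.05 [0.46008324 0.17028622 0.19854086] [ 1.79940081e+02  2.71663911e-02 -1.47140538e+01] 0.05507641416060249
```

View pics/w5.png

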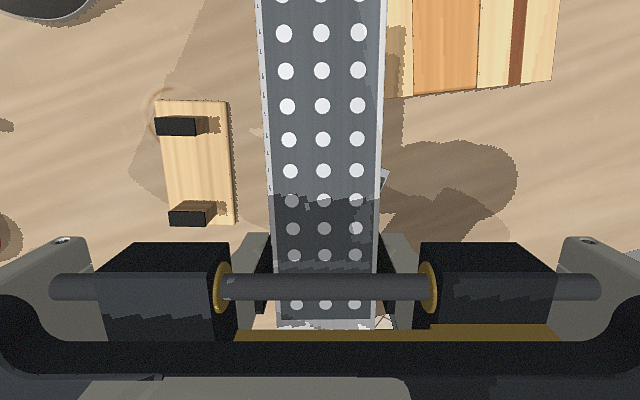

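The wrist view shows the whole rest. The foot's corners are at about (155,101), (230,101), (235,224) and (168,226). The black post tops are near (175,127) and (187,219).

```bash
python3 - <<'E'
from h import *
T=np.load('T5.npy');im=cv2.imread('pics/w5.png')
v=im.max(2);m=np.zeros_like(v);m[110:232,145:215]=(v[110:232,145:215]<60)
n,l,st,ce=cv2.connectedComponentsWithStats(m)
C=[]
for i in range(1,n):
    if st[i,4]>200:
        r=cv2.minAreaRect(np.argwhere(l==i)[:,::-1].astype(np.float32));bx=cv2.boxPoints(r)
        P=ray('wrist',bx,.05,T);print(st[i],ce[i].round(1),bx.round(1).tolist(),[np.linalg.norm(P[k]-P[k-1]).round(4) for k in range(2)],P.mean(0).round(4));C.append(P.mean(0))
C=np.array(C);d=C[0]-C[1];print('mid',C.mean(0),np.linalg.norm(d),np.degrees(np.arctan2(d[1],d[0])))
P=ray('wrist',[(155,101),(230,101),(235,224),(167,227)],.01,T);print(P.round(4),P.mean(0),[np.linalg.norm(P[k]-P[k-1]).round(4) for k in range(4)])
E
```

```text
[154 117  43  19 713] [175.3 126.2] [[154.0, 117.0], [196.0, 117.0], [196.0, 135.0], [154.0, 135.0]] [np.float64(0.0178), np.float64(0.0415)] [0.5522 0.2995 0.05  ]
[168 211  38  16 557] [187.  218.3] [[168.0, 211.0], [205.0, 211.0], [205.0, 226.0], [168.0, 226.0]] [np.float64(0.018), np.float64(0.0402)] [0.4567 0.3271 0.05  ]
mid [0.50441334 0.31328264 0.05      ] 0.09937117164390462 -16.09654192365269
[[0.5844 0.3297 0.01  ]
 [0.5634 0.2499 0.01  ]
 [0.4235 0.2947 0.01  ]
 [0.4413 0.3784 0.01  ]] [0.50315439 0.31317226 0.01      ] [np.float64(0.1511), np.float64(0.0824), np.float64(0.1469), np.float64(0.0856)]
```

```bash
python3 - <<'E'
from h import *
go([.457,.3272,.075],-16.3)
E
```

```text
shift [-0.043, -0.1515, 0.1234] turn [0.0011, 0.0005, 0.027]
```

Emit:
carry_out --pt "-0.005 -0.02 0 0 0 0.005" --pt "-0.015 -0.055 0 0 0 0.01" --pt "-0.028 -0.095 0 0 0 0.02" --pt "-0.038 -0.13 0.02 0 0 0.027" --pt "-0.043 -0.1515 0.055 0.001 0 0.027" --pt "-0.043 -0.1515 0.09 0.001 0 0.027" --pt "-0.043 -0.1515 0.12 0.001 0 0.027" --pt "-0.043 -0.1515 0.12 0.001 0 0.027"

```text
clock: 11.1
tool_pos: [0.4564, 0.3263, 0.0766]
orientation: [179.8, 0.1, -16.4]
force: [-0.2, -0.1, -1.0]
opening: 0.0549
gripper_force: 30.0
```

```bash
python3 - <<'E'
from dots import *
o=obs();print(o['clock'],o['tool_pos'],o['orientation'],o['opening'])
T=pose(o);np.save('T6.npy',T);snap('wrist','w6.png')
go([.457,.3272,.038],-16.3)
d=dots('pics/w6.png',T,0,(270,372,8,215),170);P=ray('wrist',d,T[2,3]+.0185,T);q=(P-T[:3,3])@T[:3,:3];print((q[:,:2]*1e3).round(1).tolist())
E
```

```text
11.1 [0.4564185  0.32633826 0.07658473] [ 1.79754892e+02  1.02780544e-01 -1.63630882e+01] 0.054899349390478
shift [-0.0003, 0.0002, 0.0404] turn [0.0015, 0.0003, -0.0006]
[[108.9, -1.1], [109.2, 14.5], [108.7, -16.6], [94.7, 14.7], [94.2, -16.4], [94.4, -0.9], [80.0, 14.9], [79.6, -16.2], [79.8, -0.7], [65.4, 15.2], [65.0, -16.1], [65.2, -0.4], [50.7, 15.4], [50.3, -15.9], [50.4, -0.3]]
```

Emit:
carry_out --pt "0 0 0.015 0.0015 0 0" --pt "0 0 0.03 0.0015 0 0" --pt "0 0 0.037 0.0015 0 0" --pt "0 0 0.039 0.0015 0 0" --pt "0 0 0.0405 0.0015 0 0" --pt "0 0 0.0415 0.0015 0 0" --pt "0 0 0.0415 0.0015 0 0"

```text
clock: 12.02
tool_pos: [0.4575, 0.3279, 0.0378]
orientation: [-179.8, -0.0, -16.3]
force: [0.4, 0.1, -1.2]
opening: 0.0552
gripper_force: 30.0
```

Emit:
carry_out --pt "0 0 0.001 0 0 0" --pt "0 0 0.002 0 0 0" --pt "0 0 0.002 0 0 0"

```text
clock: 12.4
tool_pos: [0.4575, 0.3279, 0.0356]
orientation: [-179.9, -0.0, -16.3]
force: [0.1, 0.8, -1.5]
opening: 0.055
gripper_force: 30.0
```

Emit:
carry_out --pt "0 0 0.0005 0 0 0" --pt "0 0 0.001 0 0 0" --pt "0 0 0.0015 0 0 0" --pt "0 0 0.0015 0 0 0"

```text
clock: 12.9
tool_pos: [0.4576, 0.3279, 0.0354]
orientation: [-179.8, -0.0, -16.3]
force: [-4.4, -2.2, 12.4]
opening: 0.0553
gripper_force: 30.0
```

Emit:
carry_out --pt "0 0 -0.0008 0 0 0" --pt "0 0 -0.0008 0 0 0"

```text
clock: 13.15
tool_pos: [0.4576, 0.3279, 0.0354]
orientation: [-179.8, -0.0, -16.3]
force: [-3.1, -1.4, 7.8]
opening: 0.0551
gripper_force: 30.0
```

Emit:
carry_out --pt "0 0 0 0 0 0" --pt "0 0 0 0 0 0" --pt "0 0 0 0 0 0" --pt "0 0 0 0 0 0" --pt "0 0 0 0 0 0" --pt "0 0 0 0 0 0" --grip 1

```text
clock: 13.9
tool_pos: [0.4574, 0.3277, 0.0348]
orientation: [-179.9, -0.0, -16.3]
force: [0.9, 0.5, -0.4]
opening: 0.0877
gripper_force: 0.0
```

Emit:
carry_out --pt "0 0 -0.03 0 0 0" --pt "0 0 -0.06 0 0 0" --pt "-0.02 0 -0.1 0 0 0" --pt "-0.02 0 -0.1 0 0 0" --pt "-0.02 0 -0.1 0 0 0"

```text
clock: 14.52
tool_pos: [0.4379, 0.3331, 0.1347]
orientation: [-179.8, 0.0, -16.3]
force: [-0.2, 0.1, -0.1]
opening: 0.0879
gripper_force: 0.0
```

```bash
python3 - <<'E'
from dots import *
o=obs();print(o['clock'],o['tool_pos'],o['orientation'],o['opening'])
T=pose(o);np.save('T7.npy',T);snap('wrist','w7.png')
d=dots('pics/w7.png',T,0,(200,440,8,240),170);P=ray('wrist',d,.053,T)
a=np.radians(-15.5);c,s=np.cos(a),np.sin(a);q=(P[:,:2]-[.5045,.3133])@np.array([[c,-s],[s,c]]);print((q*1e3).round(1).tolist())
E
```

```text
14.525 [0.43787537 0.3330987  0.13468134] [-1.79848669e+02  3.05886703e-03 -1.63062027e+01] 0.0878738123889301
[[60.4, -14.9], [60.4, 17.0], [60.3, 1.2], [45.5, 17.0], [45.5, 1.0], [45.5, -14.9], [30.5, 1.1], [30.5, -14.9], [30.3, 17.1], [15.5, 17.0], [15.4, 1.1], [15.6, -14.9], [9.1, -60.7], [0.5, 1.2], [0.6, -14.8], [0.5, 17.0], [-14.5, 17.0], [-14.4, 1.0], [-14.4, -15.0], [-29.3, 17.1], [-29.4, 1.2], [-29.4, -14.7]]
```

View pics/w7.png

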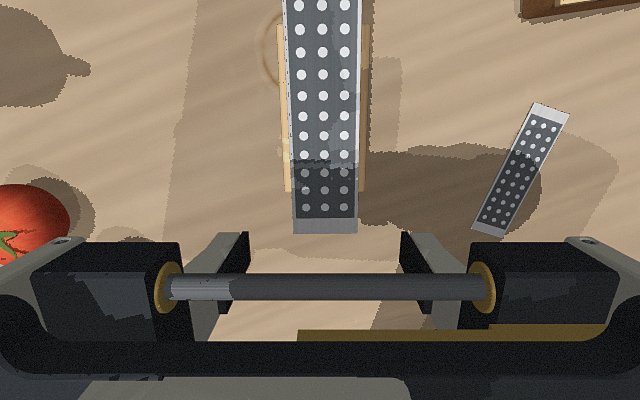

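```bash
python3 - <<'E'
from dots import *
T=np.load('T7.npy')
a=np.radians(-15.5);c,s=np.cos(a),np.sin(a)
f=lambda px,z:(((ray('wrist',px,z,T)[:,:2]-[.5045,.3133])@np.array([[c,-s],[s,c]]))*1e3).round(1).tolist()
print(f([(324,233),(293,233),(358,233),(324,219),(324,207),(324,180),(324,155)],.053))
print('foot',f([(285,191),(363,191),(279,24),(370,24)],.01))
E
```

```text
[[-98.6, 1.9], [-98.2, 28.9], [-98.9, -27.7], [-85.4, 1.7], [-74.5, 1.6], [-50.8, 1.2], [-30.1, 0.9]]
foot [[-73.1, 40.0], [-74.1, -36.5], [72.9, 37.2], [71.8, -38.8]]
```

The plate lies on both posts. Its front end is at row 233, which puts it 98.6 mm in front of the rest's centre, and its lateral offset is about 1 mm. It is centred and level. Next I take it by its middle.

```bash
python3 - <<'E'
from h import *
a=np.radians(-15.5);c,s=np.cos(a),np.sin(a)
p=np.array([.5045,.3133])+np.array([[c,-s],[s,c]])@[.0005,.0011]
go(np.r_[p,.0395],-15.5)
E
```

```text
shift [0.07, -0.0011, 0.0946] turn [-0.0014, 0.0004, -0.0144]
```

Emit:
carry_out --pt "0.035 -0.001 0 -0.0014 0 -0.014" --pt "0.07 -0.001 0 -0.0014 0 -0.014" --pt "0.07 -0.001 0 -0.0014 0 -0.014" --pt "0.07 -0.001 0.04 -0.0014 0 -0.014" --pt "0.07 -0.001 0.07 -0.0014 0 -0.014" --pt "0.07 -0.001 0.09 -0.0014 0 -0.014" --pt "0.07 -0.001 0.095 -0.0014 0 -0.014" --pt "0.07 -0.001 0.095 -0.0014 0 -0.014"

```text
clock: 15.58
tool_pos: [0.5054, 0.3146, 0.0396]
orientation: [180.0, 0.0, -15.5]
force: [0.5, 0.9, 0.3]
opening: 0.0876
gripper_force: 0.0
```

Emit:
carry_out --pt "0 0 0 0 0 0" --pt "0 0 0 0 0 0" --pt "0 0 0 0 0 0" --pt "0 0 0 0 0 0" --pt "0 0 0 0 0 0" --pt "0 0 0 0 0 0" --pt "0 0 0 0 0 0" --grip -1

```text
clock: 16.45
tool_pos: [0.5058, 0.3147, 0.0401]
orientation: [-179.9, -0.0, -15.5]
force: [-1.5, -0.2, 6.7]
opening: 0.0552
gripper_force: 30.0
```

Emit:
carry_out --pt "0 0 -0.002 0 0 0" --pt "0 0 -0.008 0 0 0" --pt "0 0 -0.02 0 0 0" --pt "0 0 -0.04 0 0 0" --pt "0 0 -0.07 0 0 0" --pt "0 0 -0.1 0 0 0" --pt "0 0 -0.12 0 0 0" --pt "0 0 -0.12 0 0 0"

```text
clock: 17.45
tool_pos: [0.5064, 0.3153, 0.1622]
orientation: [-179.7, -0.1, -15.5]
force: [-0.1, 0.0, -2.6]
opening: 0.0547
gripper_force: 30.0
```

```bash
python3 - <<'E'
from dots import *
o=obs();print(o['clock'],o['tool_pos'],o['orientation'],o['opening'],o['gripper_force'])
T=pose(o);np.save('T8.npy',T);snap('wrist','w8.png')
d=dots('pics/w8.png',T,0,(260,380,2,235),170);P=ray('wrist',d,T[2,3]+.0135,T);q=(P-T[:3,3])@T[:3,:3];print((q[:,:2]*1e3).round(1).tolist())
# case refine from w1
T1=np.load('T1.npy')
go([.483,-.10,.17],0)
E
```

```text
17.45 [0.50641094 0.31534057 0.16215062] [-1.79735595e+02 -1.21749244e-01 -1.55087176e+01] 0.05470288622456777 29.999635219573975
[[74.8, -15.5], [74.8, 0.4], [74.8, 16.3], [59.9, -15.4], [59.9, 0.4], [59.9, 16.3], [45.1, -15.4], [45.0, 0.4], [45.0, 16.3], [28.9, 17.5], [15.9, 17.1]]
shift [0.0892, 0.4057, -0.0105] turn [-0.0026, -0.0011, -0.2709]
```

```bash
python3 - <<'E'
from h import *
go([.45,-.12,.22],0)
E
```

```text
shift [0.0627, 0.4337, -0.0605] turn [-0.0026, -0.0011, -0.2709]
```

Emit:
carry_out --pt "0.003 0.02 -0.01 0 0 -0.01" --pt "0.008 0.055 -0.03 0 0 -0.04" --pt "0.015 0.1 -0.05 0 0 -0.07" --pt "0.022 0.15 -0.06 0 0 -0.11" --pt "0.03 0.2 -0.06 0 0 -0.15" --pt "0.037 0.25 -0.06 0 0 -0.19" --pt "0.044 0.3 -0.06 0 0 -0.22" --pt "0.052 0.35 -0.06 -0.002 0 -0.25"

```text
clock: 18.5
tool_pos: [0.4605, -0.0388, 0.2191]
orientation: [179.9, 0.0, -1.1]
force: [1.0, 0.0, -1.0]
opening: 0.0551
gripper_force: 30.0
```

```bash
python3 - <<'E'
from h import *
print(obs()['tool_pos'],obs()['opening']);go([.45,-.12,.22],0)
E
```

```text
[ 0.46054711 -0.03882612  0.21911291] 0.05510892761663791
shift [-0.009, 0.0814, -0.0008] turn [0.0014, 0.0008, -0.0195]
```

Emit:
carry_out --pt "-0.004 0.04 0 0.001 0 -0.02" --pt "-0.009 0.07 0 0.001 0 -0.02" --pt "-0.009 0.081 0 0.001 0 -0.02" --pt "-0.009 0.081 0 0.001 0 -0.02" --pt "-0.009 0.081 0 0.001 0 -0.02"

```text
clock: 19.12
tool_pos: [0.4514, -0.117, 0.2194]
orientation: [180.0, 0.0, -0.0]
force: [0.0, 1.0, -1.3]
opening: 0.0547
gripper_force: 30.0
```

```bash
python3 - <<'E'
from h import *
o=obs();print(o['clock'],o['tool_pos'],o['orientation'],o['opening'])
np.save('T9.npy',pose(o));snap('wrist','w9.png')
E
```

```text
19.125 [ 0.45135703 -0.11698353  0.21941176] [ 1.79997449e+02  9.62385902e-03 -2.71773891e-02] 0.05468671140561911
```

View pics/w9.png

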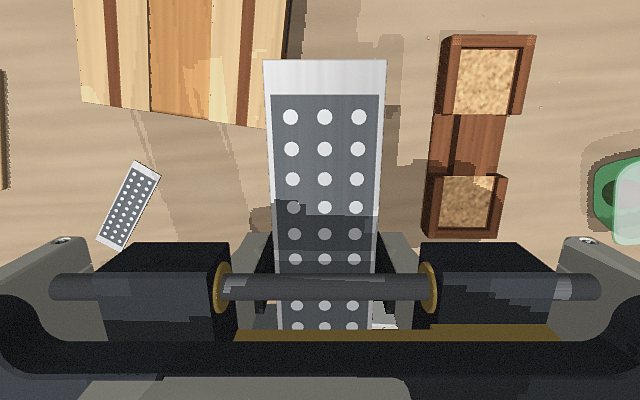

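The case is fully in view at the right, with cork areas at (483,80) and (467,203). The cork's right, back and front edges are true floor edges, and its left edge is the rim. I measure the centre from these.

```bash
python3 - <<'E'
from h import *
T=np.load('T9.npy');im=cv2.imread('pics/w9.png')
b,g,r=[im[:,:,i].astype(int) for i in range(3)]
m=((g>100)&(r-b>40)).astype(np.uint8); m[:,:425]=0;m[:,545:]=0;m[:30]=0;m[245:]=0
m=cv2.morphologyEx(m,cv2.MORPH_CLOSE,np.ones((5,5)));m=cv2.morphologyEx(m,cv2.MORPH_OPEN,np.ones((9,9)))
n,l,st,ce=cv2.connectedComponentsWithStats(m)
for i in range(1,n):
    if st[i,4]<800: continue
    x,y,w,h,_=st[i]; print(st[i],ce[i].round(1))
    for yy in (y+4,y+h//2,y+h-5):
        c=np.flatnonzero(l[yy]==i); print(' row',yy,c.min(),c.max(),'L@.034',ray('wrist',[(c.min()-.5,yy)],.034,T)[0,:2].round(4),'R@.026',ray('wrist',[(c.max()+.5,yy)],.026,T)[0,:2].round(4))
    for xx in (x+w//3,x+w//2,x+2*w//3):
        c=np.flatnonzero(l[:,xx]==i); print(' col',xx,c.min(),c.max(),'top@.026',ray('wrist',[(xx,c.min()-.5)],.026,T)[0,:2].round(4),'bot@.026',ray('wrist',[(xx,c.max()+.5)],.026,T)[0,:2].round(4))
E
```

```text
[ 425   30   19   79 1045] [431.5  63.8]
 row 34 425 443 L@.034 [ 0.5965 -0.22  ] R@.026 [ 0.598  -0.2423]
 row 69 425 437 L@.034 [ 0.5633 -0.2233] R@.026 [ 0.564  -0.2398]
 row 104 425 433 L@.034 [ 0.5279 -0.2269] R@.026 [ 0.5277 -0.2395]
 col 431 30 108 top@.026 [ 0.6022 -0.2287] bot@.026 [ 0.5229 -0.2372]
 col 434 30 99 top@.026 [ 0.6022 -0.2318] bot@.026 [ 0.5325 -0.2395]
 col 437 30 71 top@.026 [ 0.6022 -0.235 ] bot@.026 [ 0.5615 -0.2396]
[  445    30   100   215 11971] [507.5 128.1]
 row 34 453 544 L@.034 [ 0.5965 -0.2486] R@.026 [ 0.5979 -0.3481]
 row 137 464 544 L@.034 [ 0.4921 -0.2745] R@.026 [ 0.4911 -0.3717]
 row 240 497 544 L@.034 [ 0.3637 -0.334 ] R@.026 [ 0.3597 -0.4008]
 col 478 50 123 top@.026 [ 0.5832 -0.2807] bot@.026 [ 0.5064 -0.2925]
 col 495 50 114 top@.026 [ 0.5832 -0.2987] bot@.026 [ 0.5163 -0.3102]
 col 511 50 241 top@.026 [ 0.5832 -0.3157] bot@.026 [ 0.3576 -0.3581]
[ 439  141   54   86 2856] [468.  194.3]
 row 145 480 491 L@.034 [ 0.4831 -0.294 ] R@.026 [ 0.4819 -0.312 ]
 row 184 444 492 L@.034 [ 0.437  -0.2585] R@.026 [ 0.4347 -0.3212]
 row 222 439 485 L@.034 [ 0.3883 -0.2582] R@.026 [ 0.3848 -0.3208]
 col 457 176 226 top@.026 [ 0.4453 -0.2767] bot@.026 [ 0.3787 -0.2856]
 col 466 176 226 top@.026 [ 0.4453 -0.2876] bot@.026 [ 0.3787 -0.297 ]
 col 475 163 226 top@.026 [ 0.4612 -0.296 ] bot@.026 [ 0.3787 -0.3085]
```

```bash
python3 - <<'E'
from h import *
go([.481,-.2891,.075],-.4)
E
```

```text
shift [0.0296, 0.1723, 0.1445] turn [0.0001, 0.0001, 0.007]
```

Emit:
carry_out --pt "0.005 0.03 0 0 0 0.007" --pt "0.012 0.07 0 0 0 0.007" --pt "0.02 0.12 0.02 0 0 0.007" --pt "0.0296 0.16 0.05 0 0 0.007" --pt "0.0296 0.172 0.09 0 0 0.007" --pt "0.0296 0.172 0.13 0 0 0.007" --pt "0.0296 0.172 0.1445 0 0 0.007" --pt "0.0296 0.172 0.1445 0 0 0.007"

```text
clock: 20.18
tool_pos: [0.481, -0.2889, 0.0748]
orientation: [180.0, 0.1, -0.4]
force: [0.0, -0.4, -2.3]
opening: 0.0554
gripper_force: 30.0
```

```bash
python3 - <<'E'
from dots import *
o=obs();print(o['clock'],o['tool_pos'],o['orientation'],o['opening'])
T=pose(o);go([.481,-.2891,.035],-.4)
np.save('T10.npy',T);snap('wrist','w10.png')
K,E=cam('wrist',T)
# predicted case rim corners (back) for check
C=lambda x,y,z:[.481+x,-.2895+y,z]
print(proj('wrist',[C(.116,.044,.034),C(.116,-.044,.034),C(.104,.032,.034),C(.104,-.032,.034),C(.036,.044,.034),C(.036,-.044,.034)],T).round(1))
cv2.imwrite('pics/w10c.png',cv2.resize(cv2.imread('pics/w10.png')[0:250,190:450],None,fx=2.3,fy=2.3,interpolation=cv2.INTER_CUBIC))
E
```

```text
20.175 [ 0.48097878 -0.28893246  0.0748075 ] [ 1.79996035e+02  8.44409068e-02 -3.73421122e-01] 0.055357723089616236
shift [0.0001, 0.0002, 0.0398] turn [0.0001, 0.0015, 0.0005]
[[249.3  39.9]
 [397.4  38.8]
 [270.7  61.6]
 [376.2  60.9]
 [259.1 171.1]
 [389.4 170.3]]
```

View pics/w10c.png

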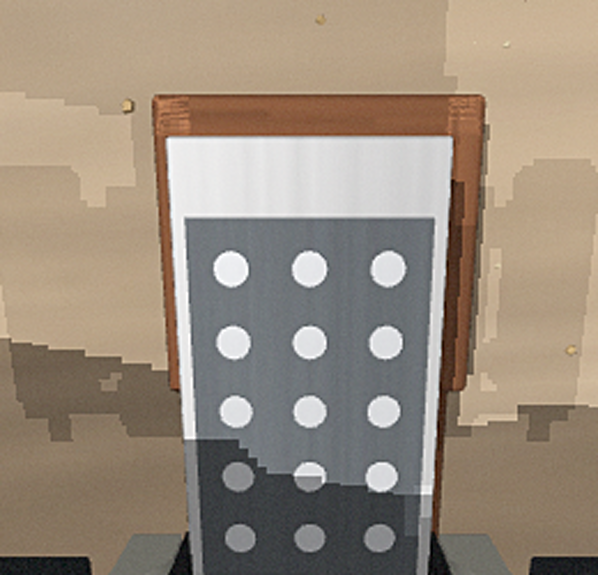

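The crop shows the case's back rim corners at (152,95) and (486,95). The plate's end spans 166 to 453, so the plate sits about 2.4 mm left of the case's midline. The rim matches in x. I shift right and descend.

Emit:
carry_out --pt "0 0.0024 0 0 0 0" --pt "0 0.0024 0.01 0 0.001 0" --pt "0 0.0024 0.025 0 0.001 0" --pt "0 0.0024 0.038 0 0.001 0" --pt "0 0.0024 0.043 0 0.001 0" --pt "0 0.0024 0.043 0 0.001 0"

```text
clock: 20.98
tool_pos: [0.4805, -0.2919, 0.0314]
orientation: [-180.0, 0.0, -0.4]
force: [-0.2, 0.6, -1.8]
opening: 0.0551
gripper_force: 30.0
```

Emit:
carry_out --pt "0 0 0.003 0 0 0" --pt "0 0 0.006 0 0 0" --pt "0 0 0.009 0 0 0" --pt "0 0 0.011 0 0 0" --pt "0 0 0.0125 0 0 0" --pt "0 0 0.0125 0 0 0"

```text
clock: 21.72
tool_pos: [0.4808, -0.2919, 0.0195]
orientation: [180.0, -0.1, -0.4]
force: [-0.0, -1.6, -2.1]
opening: 0.0546
gripper_force: 30.0
```

Emit:
carry_out --pt "0 0 0.001 0 0 0" --pt "0 0 0.002 0 0 0" --pt "0 0 0.003 0 0 0" --pt "0 0 0.003 0 0 0"

```text
clock: 22.22
tool_pos: [0.4808, -0.2919, 0.0165]
orientation: [180.0, -0.1, -0.4]
force: [0.2, -0.4, -2.3]
opening: 0.055
gripper_force: 30.0
```

Emit:
carry_out --pt "0 0 0.0005 0 0 0" --pt "0 0 0.001 0 0 0" --pt "0 0 0.0015 0 0 0" --pt "0 0 0.0015 0 0 0"

```text
clock: 22.72
tool_pos: [0.481, -0.2919, 0.0161]
orientation: [180.0, -0.1, -0.4]
force: [-3.1, 2.3, 8.9]
opening: 0.0551
gripper_force: 30.0
```

Contact came at the expected floor height. Now release and retreat.

Emit:
carry_out --pt "0 0 -0.0008 0 0 0" --pt "0 0 -0.0008 0 0 0" --pt "0 0 -0.0008 0 0 0" --pt "0 0 -0.0008 0 0 0" --pt "0 0 -0.0008 0 0 0" --pt "0 0 -0.0008 0 0 0" --pt "0 0 -0.0008 0 0 0" --grip 1

```text
clock: 23.6
tool_pos: [0.4809, -0.2919, 0.0159]
orientation: [180.0, -0.1, -0.4]
force: [0.2, -0.1, 0.4]
opening: 0.0879
gripper_force: 0.0
```

Emit:
carry_out --pt "0 0 -0.02 0 0 0" --pt "0 0 -0.05 0 0 0" --pt "0 0 -0.1 0 0 0" --pt "-0.04 0 -0.14 0 0 0" --pt "-0.04 0 -0.14 0 0 0" --pt "-0.04 0 -0.14 0 0 0"

```text
clock: 24.35
tool_pos: [0.4407, -0.2915, 0.156]
orientation: [180.0, -0.1, -0.5]
force: [0.8, 0.8, 0.9]
opening: 0.0878
gripper_force: 0.0
```

```bash
python3 - <<'E'
from dots import *
o=obs();print(o['clock'],o['tool_pos'],o['orientation'],o['opening'],o['force'])
T=pose(o);snap('wrist','w11.png')
d=dots('pics/w11.png',T,0,(200,440,2,240),170);P=ray('wrist',d,.029,T);P=P[np.lexsort((P[:,1].round(2),P[:,0].round(2)))];print((P[:,:2]*1e3).round(1).tolist())
im=cv2.imread('pics/w11.png').astype(int)
for r in (40,60,80): print(r,''.join('#' if im[r,c].min()>150 else ('o' if im[r,c,2]-im[r,c,0]>40 else '.') for c in range(250,410,2)))
E
```

```text
24.35 [ 0.44068107 -0.2915164   0.15602984] [ 1.79992964e+02 -1.15025522e-01 -4.64101522e-01] 0.08782208546521886 [0.76327175 0.84771525 0.87704681]
[[405.6, -307.9], [405.8, -291.7], [405.9, -275.7], [420.6, -307.9], [420.8, -291.9], [420.9, -276.0], [435.5, -308.0], [435.5, -292.0], [435.8, -276.2], [450.6, -308.1], [450.8, -292.1], [450.8, -276.2], [465.9, -308.3], [466.0, -292.3], [465.8, -276.1], [480.4, -308.1], [480.6, -292.2], [480.7, -276.3], [485.2, -247.7], [495.5, -308.3], [495.7, -292.4], [495.9, -276.5], [510.4, -308.5], [510.5, -292.5], [510.7, -276.6], [525.4, -308.7], [525.6, -292.7], [525.7, -276.7], [540.4, -308.7], [540.6, -292.8], [540.8, -276.9], [555.3, -308.8], [555.5, -292.9], [555.7, -277.0]]
40 oooooooooooooooooo.oo#################################ooooooooo..ooooooooooooooo
60 oooooooooooooooooo..oo#...#####.....####.....####...#.o.ooooooo..ooooooooooooooo
80 ooooooooooooooooooo.oo##...###......###......###....#oo.oooooo...ooooooooooooooo
```

The dot pitch comes out at 15.0 by 15.9 mm along the plate when cast at floor height. So the plate lies flat on the case floor, centred at about (0.4806, -0.2922).

```bash
python3 - <<'E'
from h import *
print(workorder.close_job())
E
```

```text
the job is handed in; nothing more can be done
None
```

The plate was slid out about 69 mm, pinched, laid level and centred on the drying rest, then retaken by its middle and laid flat in the case; I handed the job in at about 24 s.

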